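# Load a terminal strip into the spring jig and close the rail

### The arm

A 6-joint arm with a two-finger parallel gripper is mounted at the origin on the work surface. World frame = base frame: x ahead of the robot, y to its left, z up, the work surface at z = 0. Lengths are in m, angles in degrees, forces in N, time in s.
With the tool pointing down it reaches from about 0.4 to 0.825 m from the base axis. Payload 7 kg.
Tool frame: the origin (TCP) lies at the very end of the fingers, on their centre line; the grasp point (between the pads) lies 19 mm behind it (ctrl.grip_point_offset is the distance from the TCP to the grasp point, in m); x points along the fingers, y is the direction in which the jaws open and shut, and the axes are right-handed (so a half turn about x gives the same grasp; the last joint's range is limited). The gripper opens to 85 mm and grips with 20 to 120 N. Pads are 22 mm wide; open, the fingers measure 114 mm over their backs; the gripper's body (76 mm by 85 mm) begins 54 mm behind the grasp point. The pads swing forward as they close: fully open they stand 13 mm farther back than shut.
Start: joints at [87.038, 20.546, 0.682, 0, -70.136, -16.507], TCP at [0.225, 0.636, 0.231] pointing down, gripper open.
Joint ranges: [-176.03, 176.03], [-82.01, 121.73], [-58.28, 71.71], [-173.87, 95.51], [-174.79, -0.11], [-173.66, 173.66]. Speed limits (degrees/s): [136.94, 136.94, 172.46, 180, 180, 180].

### API

Orientations are given as [roll, pitch, yaw] about the fixed x, y, z axes, in that order (R = Rz(yaw) Ry(pitch) Rx(roll)).
In Python, from plant import ctrl gives the robot as it stands. The module is installed in compiled form; this text tells all that it offers.
- The arm moves only by the shell command python3 -m creep 'ROWS' [OPENING] [FORCE]. ROWS is JSON, a list that holds one entry, the list of rows, each a list of 6 numbers: the shift along the tool's x, y, z in units of 30 mm (1.0 is 30 mm), then the turn, a rotation vector about the tool's x, y, z in units of 6 degrees (1.0 is 6 degrees). In form: [[[tx, ty, tz, wx, wy, wz], ...]]. A call has 1 to 5 rows; each row is the pose to reach, as a shift and turn from the pose commanded when the call began, along the tool's axes at that moment; what a row does not reach only later rows make up. A row lasts 1/12 s, in which the tool goes at most 41.7 mm and 7.16 degrees, less where a joint would pass 70% of its speed; a pose out of reach is approached as far as the arm can. A call with a gripper value outside its range is refused whole. OPENING is the finger opening in mm, from 0 to 85.4, set as the call begins (- or left out, the last holds). The fingers move at their own pace and stop on an object; FORCE is the grip in N (left out, the last holds). Time passes only in rows, so rows that repeat a pose let the fingers close. It gives the time, the measured TCP pose, the force and the opening at its end, in the units of the state.
- ctrl.observe(): the state, without advancing time (a new reading comes with each control period).
- ctrl.capture(name): name is "scene" or "top" or "wrist"; returns a dict with "frame" (400x640x3 uint8, blue, green, red), "vfov" (degrees; the focal length in pixels is half the picture's height over the tangent of half this angle, whatever the lens; pixels are square), "cx", "cy" (the principal point, pixels), "view" (4x4, takes a point from world to camera coordinates). Camera axes: x right, y up, looking along -z (the intrinsics and any distortion apply to the point x, -y, -z); pixel columns grow to the right and rows downward; lengths in m; the calibration is good to about 2 mm. A picture is of the moment at which its call begins. There is no depth.
- ctrl.finish_job(): hands the job in, once; it reports no verdict.
Trained networks look in the newest picture that a camera, given by its name, has taken for a name from the list of things; names that differ only in an ending like _2 or _b are one class to them, and where a whole thing is asked for, a point or a joint stands for the part that bears it (a point fixed in the world has none). Each returns a list of dicts, best first, with "conf" (0 to 1); they miss things now and then, are a little off and sometimes report something else, mostly with a low value. They report only what shows in the picture. A call takes as long as a camera call. They do not tell look-alikes from the thing itself.
- ctrl.spot_in(camera, name): "pixel" ([column, row] in pixels, amid what is visible of it).
- ctrl.cut_out(camera, name): "mask" (400x640 bool, what is visible of it) and "pixel" ([column, row] in pixels, amid what is visible of it).
- ctrl.mark_of(camera, name): "pixel" ([column, row] in pixels: a listed point, or the origin of a listed thing).
The state is a dict: "time_s": time; "joint_positions": joint angles; "dq": joint speeds; "joint_efforts": joint torques, N m; "ee_pos": TCP position; "eef_rot": TCP orientation; "ft_force": force on the tool from outside, world axes, zero at the start; "torque": the same for the moment, N m; "width": opening from 0.0 (shut) to 1.0 (fully open).
Only numpy, scipy, OpenCV 4.12 (cv2) and the standard library are available. Lean on these libraries where they do the work, as an engineer would, in place of code of your own. Each camera call takes 0.05 s, during which the arm holds its last target. There are 200 camera calls.

### The job

Load the green terminal strip into the test jig: push the spring follower back with the strip's end, bring the strip down behind the orange stop until it lies flat and fully down on the bed, clamped between follower and stop, then slide the steel rail over it by its red knob until it is fully home. Work gently (the strip is brittle, and the rail must not be rammed into its end bumper), and leave the grey strip and the other things where they are.

Things in the scene. Friction and masses are not known exactly. Their poses are not given: they have to be found in the camera images.
- strip_center (a point): Centre of the green 12-way terminal strip: a bar 90 mm long (x), 14 mm wide (y), 26 mm tall (z), about 70 g, screw heads on top, lying upright on the table; this point is 13 mm above its underside. Either end may go first. It cracks if the pressures on it from all parts of the jig add up to over 65 N (the spring alone gives 25 N).
- jig: Jig fixed to the table, aluminium base 220 x 84 x 10 mm. Origin: at table height, under the centre of the loaded strip's place. x runs along the channel from the orange stop towards the follower, z up. The base reaches from x = -65 to +155 mm and y = -42 to +42 mm.
- seat_pin (a joint): Brass pin, 6 mm thick, in the middle of the jig's narrow steel bed: 0 when it stands 3 mm proud, 0.003 when the strip on the bed has pressed it flush. The bed's top is screwed anywhere from 25 to 35 mm above the table (not measured). The spring pinches the strip, so let go high it stays hung up: press it down until the bed is felt; 10 to 15 N is plenty.
- stop (a point): Middle of the top edge of the orange stop's inner face, at jig x = -45 mm, 42 mm above the table; the loaded strip's front end rests on this face. The stop is 12 mm thick and 34 mm wide.
- cheeks (a point): Middle of the channel (jig x = 0), 43 mm above the table. Two pairs of black guide cheeks, at jig x = -43 to -27 and +27 to +45 mm, leave a channel 17 mm wide up to 43 mm height, flaring outwards up to 50 mm. Between the pairs (x = -27 to +27 mm) the strip's sides are free for fingers.
- follower_face (a point): Centre of the front face of the orange spring follower, a block 13 mm wide reaching from 36 to 61 mm above the table (this point at 48.5 mm). At rest it stands at jig x = +23 mm.
- follower (a joint): How far the follower is pushed back (m): 0 at rest, hard limit 0.034. Spring: about 4 N at rest plus 350 N/m. A loaded strip holds it at about 0.022 (12 N); the strip's front end clears the stop once it is back further than that.
- rail (a joint): Travel of the steel cover rail (m): 0 fully open (back, over the grey spring housing), 0.090 fully home over the strip, where it meets a stiff rubber bumper (about 15 N/mm; pressed 2.5 mm in, it is ruined). It closes towards the jig's -x, drags with about 4 N and stays where it is left. It starts 0 to 0.008 from open.
- rail_knob (a point): Grip point of the rail's red upright knob (18 mm in diameter, from 67.5 to 102.5 mm above the table), on its axis at 91.5 mm; jig x = +105 mm when open, +15 mm when closed. The rail is a 40 mm wide plate, underside at 63.5 and top at 67.5 mm, reaching 40 mm either side of the knob along x; a strip caught on the stop blocks it.
- spare_center (a point): Centre of the grey 8-way terminal strip, 60 x 14 x 26 mm, not wanted; leave it.
- flux: Small jar, 44 mm in diameter, 55 mm tall, origin under its centre; leave it.
- spool: Metal spool standing on end, 54 mm in diameter, 40 mm tall, origin under its centre; leave it.
- driver_grip (a point): Middle of the handle of a 150 mm orange screwdriver lying on the table; leave it.
Not all that is in view belongs to the job. Of the things that look like the jig, the larger one is meant. Leave any purple look-alike of the part that bears strip_center alone.

How it is judged:
By the outcome, as a careful person would: the job done as asked, in the order asked, and still so for the second after the job is handed in, with the robot touching nothing.
It also fails if it takes over 72 s, if anything falls off the work surface, if the arm or the gripper's body presses on something with over 40 N, if the wrist force passes 120 N, or if a joint passes its speed limit or range.

## Working session

There is one attempt and no reset: what is moved stays moved. The work goes in short steps, Python scripts to look and compute and a shell command to move; the robot and the scene stay as the last step left them, time stands still between calls to the robot, and variables do not carry over. Pictures are saved under pics/ and viewed, about 8 in all and at most 12, crops included, and the job is handed in when it is done.

```bash
mkdir -p pics
cat > h.py <<'E'
import numpy as np, cv2
from plant import ctrl
from scipy.spatial.transform import Rotation as R
def cap(n,f=None):
    c=ctrl.capture(n)
    if f: cv2.imwrite('pics/'+f,c['frame'])
    return c
def ray(c,px):
    f=200/np.tan(np.radians(c['vfov'])/2)
    d=np.array([(px[0]-c['cx'])/f,-(px[1]-c['cy'])/f,-1.])
    V=np.array(c['view']); Rm=V[:3,:3]; o=-Rm.T@V[:3,3]
    return o,Rm.T@d
def atz(c,px,z):
    o,d=ray(c,px); return o+d*(z-o[2])/d[2]
def proj(c,p):
    f=200/np.tan(np.radians(c['vfov'])/2)
    V=np.array(c['view']); q=V[:3,:3]@np.array(p)+V[:3,3]
    return [c['cx']+f*q[0]/-q[2], c['cy']-f*q[1]/-q[2]]
E
python3 - <<'E'
from h import *
print({k:np.round(v,3).tolist() if not isinstance(v,float) else v for k,v in ctrl.observe().items()})
for n in ['top','scene']:
    c=cap(n,n+'0.png'); print(n,{k:np.round(c[k],4).tolist() for k in c if k!='frame'})
    Z={'strip_center':.013,'jig':0,'stop':.042,'cheeks':.043,'follower_face':.0485,'rail_knob':.0915,'spare_center':.013,'flux':0,'spool':0,'driver_grip':.01}
    for k,z in Z.items():
        for m in ctrl.mark_of(n,k)[:3]: print(k,round(m['conf'],2),np.round(m['pixel'],1),np.round(atz(c,m['pixel'],z),4)[:2])
E
```

```text
{'time_s': 0.0, 'joint_positions': [87.038, 20.594, 0.634, -0.022, -70.135, -16.509], 'dq': [-0.0, -0.11, -0.035, -0.075, 0.043, 0.043], 'joint_efforts': [-0.0, -58.332, 29.342, 6.937, -0.006, -0.0], 'ee_pos': [0.225, 0.636, 0.23], 'eef_rot': [94.169, 89.903, -105.31], 'ft_force': [0.58, 0.005, -0.326], 'torque': [-0.041, -0.045, -0.07], 'width': 0.9936311202056937}
top {'vfov': 43.1491, 'cx': 318.5007, 'cy': 207.0156, 'view': [[-0.0061, -0.9997, -0.0246, 0.0526], [0.9937, -0.0088, 0.1116, -0.5593], [-0.1118, -0.0238, 0.9934, -1.2975], [0.0, 0.0, 0.0, 1.0]]}
strip_center 0.69 [244.5 244.3] [0.464  0.2459]
strip_center 0.52 [211.8 214.3] [0.5448 0.3346]
jig 0.97 [322.5 219.7] [0.5289 0.0386]
jig 0.77 [294.3 288. ] [0.3481 0.1146]
stop 0.58 [281.4 294.2] [0.3345 0.1447]
cheeks 0.87 [292.  295.3] [0.3317 0.1174]
cheeks 0.83 [320.2 218.3] [0.5289 0.0439]
follower_face 0.61 [301.4 291.9] [0.3405 0.093 ]
follower_face 0.57 [329.9 221.2] [0.5207 0.0188]
rail_knob 0.64 [359.7 226.3] [ 0.5037 -0.0555]
spare_center 0.45 [256.  187.1] [0.6172 0.2165]
flux 0.73 [320.7 132.2] [0.7693 0.0419]
spoo
[... 456 characters left out ...]
ig 0.54 [289.1 178.6] [ 0.3736 -0.1089]
stop 0.66 [378.5 182.3] [0.3727 0.1476]
stop 0.28 [313.9 207.8] [0.5274 0.0189]
cheeks 0.94 [324.2 209.1] [0.5255 0.0446]
cheeks 0.78 [367.7 176. ] [0.3538 0.1144]
follower_face 0.5 [314.2 206.7] [0.5307 0.0209]
follower_face 0.39 [364.4 178.7] [0.3771 0.1101]
rail_knob 0.76 [345.6 163.6] [0.3863 0.0591]
rail_knob 0.6 [288.4 178.2] [ 0.4945 -0.0582]
spare_center 0.64 [385.1 258.5] [0.6115 0.2107]
spare_center 0.28 [322.  222.8] [0.5423 0.0445]
flux 0.96 [287.9 298.8] [0.7685 0.0447]
flux 0.28 [323.4 208.3] [0.4727 0.0263]
spool 0.69 [285.9 302.1] [0.7772 0.0439]
spool 0.58 [205.6 269.2] [ 0.7521 -0.1544]
driver_grip 0.66 [254.1 161.6] [ 0.335  -0.2382]
```

Run:
```python
import cv2
a=cv2.imread('pics/top0.png');b=cv2.imread('pics/scene0.png')
cv2.imwrite('pics/a.png',cv2.resize(a[100:320,150:470],(800,550),interpolation=cv2.INTER_CUBIC))
cv2.imwrite('pics/b.png',cv2.resize(b[110:330,190:510],(800,550),interpolation=cv2.INTER_CUBIC))
```

```text
(no output)
```

View pics/a.png

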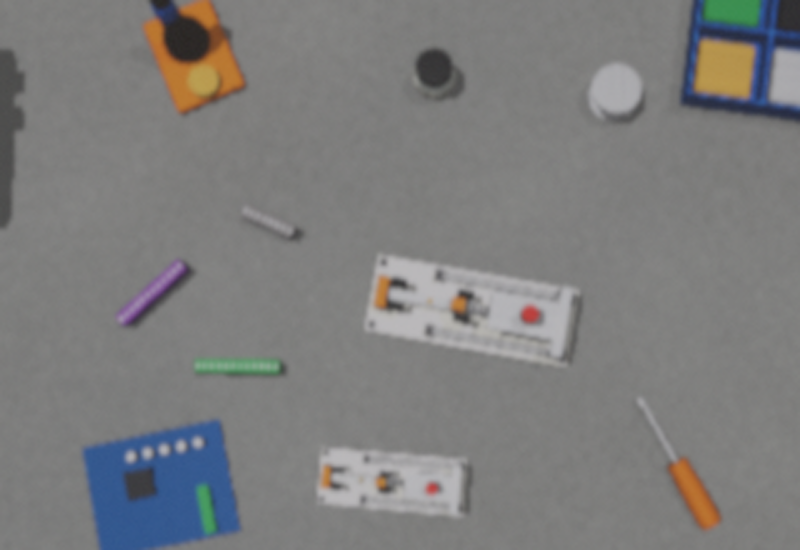

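View pics/b.png

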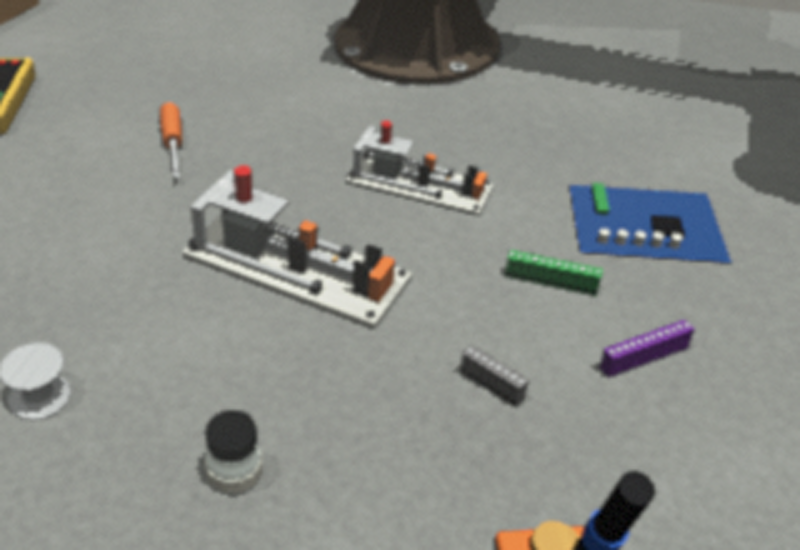

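Top crop: green strip at full-frame px ≈(245,246), roughly horizontal. The large jig is centre-right, with its stop at ≈(303,217) and knob at ≈(362,226). The small look-alike jig is below it, and the purple strip and a PCB with a green part are decoys. The scene view agrees.

```bash
cat >> h.py <<'E'
def go(pos,jaw,s=None):
    """rows-unit shift/turn to bring TCP to pos, tool x down, jaws (tool y) along world yaw jaw (mod 180)"""
    s=s or ctrl.observe(); R0=R.from_euler('xyz',s['eef_rot'],degrees=True)
    t=R0.as_matrix().T@(np.array(pos)-s['ee_pos'])/.03
    best=None
    for a in (jaw,jaw+180):
        x=np.array([0,0,-1.]);y=np.array([np.cos(np.radians(a)),np.sin(np.radians(a)),0])
        M=np.column_stack([x,y,np.cross(x,y)])
        w=np.degrees((R0.inv()*R.from_matrix(M)).as_rotvec())/6
        if best is None or np.linalg.norm(w)<np.linalg.norm(best): best=w
    return np.round(t,3).tolist(),np.round(best,3).tolist()
E
python3 - <<'E'
from h import *
s=ctrl.observe();print(np.round(R.from_euler('xyz',s['eef_rot'],degrees=True).as_matrix(),3))
print(go([.47,.25,.30],0,s))
c=cap('wrist');V=c['view'];print(c['vfov'],c['cx'],c['cy'],np.round(V,3).tolist(),'campos',np.round(-V[:3,:3].T@V[:3,3],3))
E
```

```text
[[ 0.    -0.333 -0.943]
 [-0.    -0.943  0.333]
 [-1.     0.    -0.   ]]
([-2.29, 9.421, -11.992], [11.756, -0.0, -0.0])
61.50555801240763 318.58955764343284 199.33924963521054 [[-0.333, -0.943, -0.0, 0.676], [0.904, -0.32, -0.283, 0.037], [0.267, -0.095, 0.959, -0.379], [0.0, 0.0, 0.0, 1.0]] campos [0.293 0.613 0.374]
```

```bash
python3 -m creep '[[[0,0,0,1.17,0,0],[0,0,0,2.34,0,0],[0,0,0,3.51,0,0],[0,0,0,4.68,0,0],[0,0,0,5.85,0,0]]]' 40 >/dev/null
python3 -m creep '[[[0,0,0,1.17,0,0],[0,0,0,2.34,0,0],[0,0,0,3.51,0,0],[0,0,0,4.68,0,0],[0,0,0,5.85,0,0]]]'
for i in 1 2 3; do python3 -m creep '[[[-0.15,-0.54,-0.85,0,0,0],[-0.31,-1.09,-1.71,0,0,0],[-0.46,-1.63,-2.57,0,0,0],[-0.62,-2.18,-3.43,0,0,0],[-0.78,-2.72,-4.29,0,0,0]]]'; done
python3 -m creep '[[[0,0,0,0,0,0],[0,0,0,0,0,0]]]'
python3 - <<'E'
from h import *
c=cap('wrist','w0.png')
for k,z in [('strip_center',.013),('stop',.042),('cheeks',.043),('spare_center',.013)]:
    for m in ctrl.mark_of('wrist',k)[:3]: print(k,round(m['conf'],2),np.round(m['pixel'],1),np.round(atz(c,m['pixel'],z),4)[:2])
for m in ctrl.cut_out('wrist','strip_center')[:3]:
    ys,xs=np.nonzero(m['mask']); (a,b),(w,h),an=cv2.minAreaRect(np.column_stack([xs,ys]).astype(np.float32))
    P=cv2.boxPoints(((a,b),(w,h),an)); print(round(m['conf'],2),np.round(P).tolist(),np.round([atz(c,p,.026)[:2] for p in P],4).tolist())
E
```

```text
time_s: 1.98
ee_pos: [0.225, 0.6364, 0.2313]
eef_rot: [6.9, 90.0, 96.9]
ft_force: [-0.4, 0.3, -0.2]
width: 0.471
time_s: 2.4
ee_pos: [0.3079, 0.5069, 0.2549]
eef_rot: [-36.2, 90.0, 54.2]
ft_force: [0.7, 1.3, -1.0]
width: 0.465
time_s: 2.82
ee_pos: [0.3903, 0.3786, 0.2786]
eef_rot: [-34.1, 90.0, 56.2]
ft_force: [0.7, -0.3, 0.4]
width: 0.469
time_s: 3.23
ee_pos: [0.4725, 0.2503, 0.3021]
eef_rot: [-40.3, 90.0, 50.0]
ft_force: [1.0, 1.7, 0.4]
width: 0.466
time_s: 3.4
ee_pos: [0.4727, 0.2505, 0.3019]
eef_rot: [-43.0, 89.9, 47.2]
ft_force: [-0.9, 0.9, -0.7]
width: 0.469
strip_center 0.87 [329.8 158.4] [0.4579 0.2517]
strip_center 0.81 [273.3 221.9] [0.5341 0.3393]
stop 0.97 [262.5  10.2] [0.533  0.0873]
stop 0.84 [431.7  75.8] [0.3453 0.1529]
cheeks 0.56 [434.9  45.4] [0.3452 0.1215]
spare_center 0.57 [205.3 129.6] [0.6155 0.2156]
0.92 [[322.0, 191.0], [325.0, 119.0], [336.0, 119.0], [334.0, 191.0]] [[0.4674, 0.2918], [0.4652, 0.2011], [0.4509, 0.2015], [0.4523, 0.2923]]
0.59 [[242.0, 205.0], [253.0, 193.0], [301.0, 241.0], [289.0, 252.0]] [[0.5728, 0.3104], [0.557, 0.2948], [0.4965, 0.3611], [0.5124, 0.3781]]
```

View pics/w0.png

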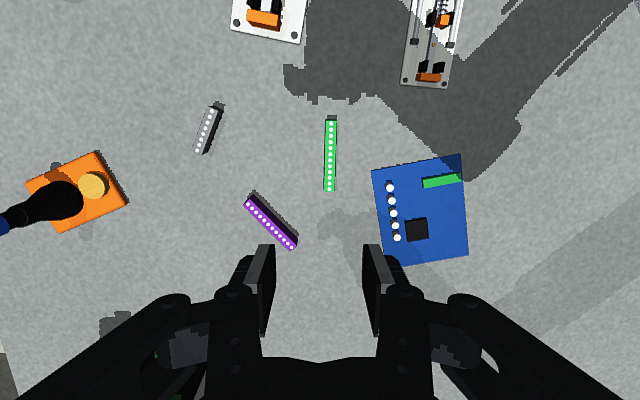

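Wrist picture: green strip at ≈(329,155), nearly vertical. Purple decoy at (271,222), grey strip at (208,130), jig stop at (263,15). Next I'll look at the jig from closer.

```bash
for i in 1 2; do python3 -m creep '[[[0,-0.14,-0.9,0,0,0],[0,-0.28,-1.8,0,0,0],[0,-0.42,-2.7,0,0,0],[0,-0.56,-3.6,0,0,0],[0,-0.66,-4.5,0,0,0]]]'>/dev/null; done
python3 -m creep '[[[0,0,0,0,0,0],[0,0,0,0,0,0],[0,0,0,0,0,0]]]'
python3 - <<'E'
from h import *
c=cap('wrist','w1.png')
for k,z in [('jig',0),('stop',.042),('cheeks',.043),('follower_face',.0485),('rail_knob',.0915)]:
    for m in ctrl.mark_of('wrist',k)[:3]: print(k,round(m['conf'],2),np.round(m['pixel'],1),np.round(atz(c,m['pixel'],z),4)[:2])
for m in ctrl.cut_out('wrist','jig')[:1]:
    ys,xs=np.nonzero(m['mask']); P=cv2.boxPoints(cv2.minAreaRect(np.column_stack([xs,ys]).astype(np.float32)))
    print(m['conf'],np.round(P).tolist(),np.round([atz(c,p,.010)[:2] for p in P],4).tolist())
b=c['frame'];cv2.imwrite('pics/w1c.png',cv2.resize(b[0:260,140:460],(738,600),interpolation=cv2.INTER_CUBIC))
E
```

```text
time_s: 4.78
ee_pos: [0.5131, -0.0176, 0.3014]
eef_rot: [69.4, 90.0, 159.8]
ft_force: [-0.6, 0.3, 1.1]
width: 0.474
jig 0.7 [312.2 201.1] [0.5211 0.045 ]
jig 0.58 [312.1 192.3] [0.5212 0.0325]
stop 0.73 [302.6 238.5] [0.5327 0.0829]
cheeks 0.84 [306.5 209.9] [0.5275 0.0437]
cheeks 0.77 [445.2 258.4] [0.3457 0.1097]
follower_face 0.62 [310.9 193.2] [0.5218 0.0204]
rail_knob 0.78 [322.8 132.3] [ 0.5086 -0.0568]
rail_knob 0.63 [466.9 215.5] [0.3477 0.0332]
0.91 [[269.0, 244.0], [299.0, 76.0], [368.0, 89.0], [337.0, 257.0]] [[0.5819, 0.1058], [0.5368, -0.1161], [0.453, -0.1022], [0.4856, 0.1244]]
```

View pics/w1c.png

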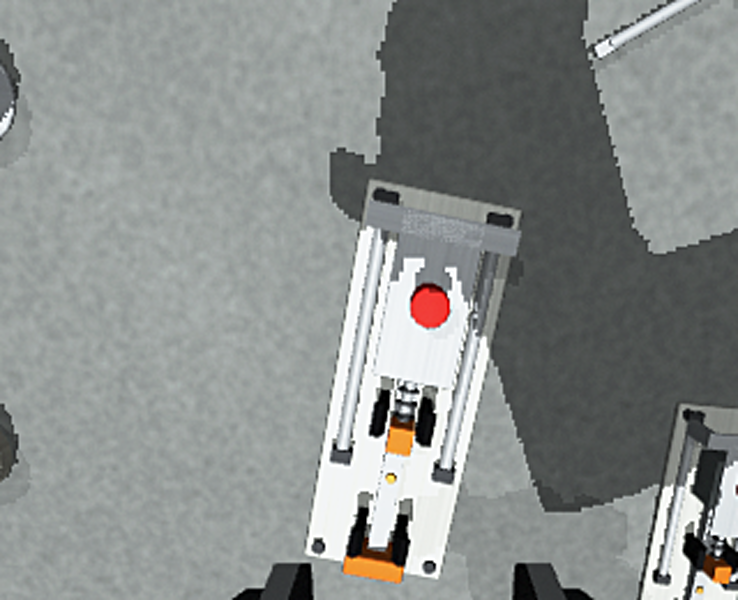

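Jig seen clearly in the crop: orange stop inner edge ≈(377,545), pin (391,478), follower front (399,453), knob (430,305). Fitting the jig pose now.

```bash
cat > fit.py <<'E'
from h import *
from scipy.optimize import least_squares
c=cap('wrist')
img=cv2.cvtColor(c['frame'],cv2.COLOR_BGR2HSV)
def blob(lo,hi,box):
    m=cv2.inRange(img,np.array(lo),np.array(hi)); M=np.zeros_like(m);x0,y0,x1,y1=box;M[y0:y1,x0:x1]=m[y0:y1,x0:x1]
    ys,xs=np.nonzero(M); return [xs.mean(),ys.mean()],len(xs)
print('knob',blob((0,150,80),(6,255,255),(300,110,350,155)),'pin',blob((18,100,80),(35,255,255),(300,200,320,215)),'orange',blob((7,150,80),(17,255,255),(270,180,340,255)))
q=lambda x,y:[x/2.306+140,y/2.306]
obs=[((.155,.042,.010),q(371,180)),((.155,-.042,.010),q(521,212)),((-.065,.042,.010),q(305,552)),((-.065,-.042,.010),q(438,578)),((0,0,.032),q(391,478)),((.023,0,.061),q(399,454))]
# left in image = +world x ; jig y = left when looking along +jig x
def w(p,j):
    a=p[2];return [p[0]+np.cos(a)*j[0]-np.sin(a)*j[1],p[1]+np.sin(a)*j[0]+np.cos(a)*j[1],j[2]]
f=lambda p:np.concatenate([np.array(proj(c,w(p,j)))-o for j,o in obs])
for s in (1,-1):
    obs2=obs; r=least_squares(f,[.52,.04,np.radians(-98)])
    print(np.round(r.x,4),np.degrees(r.x[2]),np.round(r.fun,1)); obs=[((j[0],-j[1],j[2]),o) for j,o in obs]
k,_=blob((0,150,80),(6,255,255),(300,110,350,155)); p=least_squares(f,[.52,.04,-1.7]).x
E
python3 fit.py
```

```text
knob ([np.float64(325.98297872340424), np.float64(132.67659574468084)], 235) pin ([np.float64(308.8666666666667), np.float64(206.53333333333333)], 15) orange ([np.float64(305.45171339563865), np.float64(226.6760124610592)], 321)
[ 0.524   0.0445 -1.7624] -100.97714519134256 [-0.7 -1.3  1.4 -0.9 -0.7  1.3  0.4  0.8 -0.1  0.4 -0.5  0.3]
[ 0.5238  0.046  -1.7632] -101.0218289431867 [ 66.7  14.4 -65.4 -13.8  58.2  13.1 -58.2  -9.    0.2   1.6  -0.2   1.5]
```

```bash
python3 -c "
from h import *
print(go([.459,.2407,.13],-1.2)); c=cap('wrist');print(atz(c,[326,132.7],.1025))"
```

```text
([5.718, 1.749, 8.621], [0.263, 0.0, 0.0])
[ 0.50560901 -0.05745919  0.1025    ]
```

```bash
python3 -m creep '[[[0,0.2,1,0,0,0],[0,0.4,2,0,0,0],[0,0.6,3,0,0,0],[0,0.75,3.7,0,0,0],[0,0.87,4.31,0,0,0]]]'>/dev/null
python3 -m creep '[[[0,0.2,1,0,0,0],[0,0.4,2,0,0,0],[0,0.6,3,0,0,0],[0,0.75,3.7,0,0,0],[0,0.88,4.31,0,0,0]]]' >/dev/null
python3 -m creep '[[[1.2,0,0,0.26,0,0],[2.4,0,0,0.26,0,0],[3.6,0,0,0.26,0,0],[4.8,0,0,0.26,0,0],[5.72,0,0,0.26,0,0]]]' 40 >/dev/null
python3 -m creep '[[[0,0,0,0,0,0],[0,0,0,0,0,0],[0,0,0,0,0,0]]]'
python3 - <<'E'
from h import *
c=cap('wrist','w2.png')
for m in ctrl.cut_out('wrist','strip_center')[:2]:
    ys,xs=np.nonzero(m['mask']); P=cv2.boxPoints(cv2.minAreaRect(np.column_stack([xs,ys]).astype(np.float32)))
    print(round(m['conf'],2),np.round(P).tolist(),np.round([atz(c,p,.026)[:2] for p in P],4).tolist())
img=cv2.cvtColor(c['frame'],cv2.COLOR_BGR2HSV)
m=cv2.inRange(img,np.array((45,80,110)),np.array((80,255,255)));n,l,st,ce=cv2.connectedComponentsWithStats(m)
print(st[1:][st[1:,4]>150].tolist())
print(go([.459,.2407,.004],-1.2))
E
```

```text
time_s: 6.73
ee_pos: [0.4602, 0.241, 0.1316]
eef_rot: [-60.5, 89.9, 28.3]
ft_force: [-0.5, -0.5, -0.1]
width: 0.47
0.64 [[185.0, 280.0], [205.0, 256.0], [285.0, 323.0], [265.0, 347.0]] [[0.5728, 0.3111], [0.5533, 0.2893], [0.4911, 0.3543], [0.5103, 0.3793]]
0.62 [[311.0, 142.0], [330.0, 142.0], [331.0, 255.0], [312.0, 255.0]] [[0.4649, 0.1994], [0.451, 0.1996], [0.4511, 0.2906], [0.4663, 0.2904]]
[[312, 147, 18, 111, 1535], [468, 222, 61, 24, 396]]
([4.271, 0.055, -0.032], [-0.002, 0.024, 0.026])
```

View pics/w2.png

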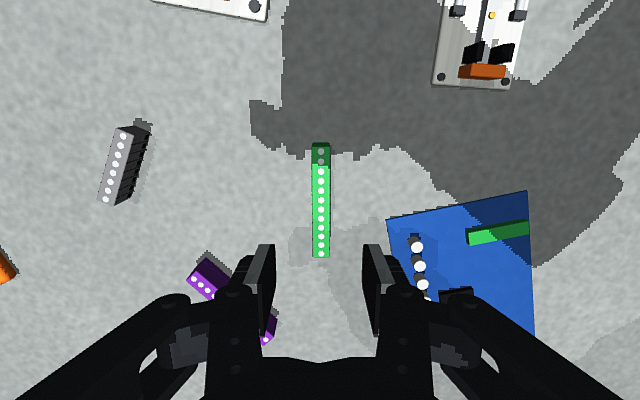

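Strip at (321,200), centred between the fingers (275..362) and clear of the purple strip. Descending and gripping.

```bash
python3 -m creep '[[[1,0.06,-0.07,0,0,0],[2,0.06,-0.07,0.1,0,0],[2.8,0.06,-0.07,0.1,0,0],[3.4,0.06,-0.07,0.1,0,0],[3.8,0.06,-0.07,0.1,0,0]]]' 28 >/dev/null
python3 -m creep '[[[0.2,0,0,0,0,0],[0.35,0,0,0,0,0],[0.45,0,0,0,0,0],[0.45,0,0,0,0,0],[0.45,0,0,0,0,0]]]'
python3 -m creep '[[[0,0,0,0,0,0],[0,0,0,0,0,0],[0,0,0,0,0,0],[0,0,0,0,0,0],[0,0,0,0,0,0]]]' 8 70
python3 -m creep '[[[0,0,0,0,0,0],[0,0,0,0,0,0],[0,0,0,0,0,0],[0,0,0,0,0,0],[0,0,0,0,0,0]]]'
```

```text
time_s: 7.67
ee_pos: [0.4578, 0.2386, 0.0033]
eef_rot: [-43.5, 89.9, 44.7]
ft_force: [0.5, -0.4, 0.9]
width: 0.327
time_s: 8.08
ee_pos: [0.4578, 0.2386, 0.0034]
eef_rot: [-46.1, 89.9, 42.1]
ft_force: [-1.6, 0.5, 6.0]
width: 0.144
time_s: 8.5
ee_pos: [0.4579, 0.2386, 0.0034]
eef_rot: [-47.2, 89.9, 41.0]
ft_force: [-1.0, -0.5, 5.5]
width: 0.151
```

```bash
python3 -m creep '[[[-0.6,0,0,0,0,0],[-1.6,0,0,0,0,0],[-2.8,0,0,0,0,0],[-4,0,0,0,0,0],[-5,0,0,0,0,0]]]'
python3 - <<'E'
from h import *
print(go([.5276,.0632,.155],-11))
E
```

```text
time_s: 8.92
ee_pos: [0.4575, 0.2382, 0.1553]
eef_rot: [-45.1, 89.9, 43.1]
ft_force: [-0.4, 1.1, -1.1]
width: 0.148
([0.005, -2.521, -5.757], [1.53, 0.014, 0.012])
```

```bash
python3 -m creep '[[[0,-0.45,-1.05,0.3,0,0],[0,-0.95,-2.2,0.6,0,0],[0,-1.45,-3.35,0.9,0,0],[0,-1.95,-4.5,1.2,0,0],[0,-2.38,-5.5,1.5,0,0]]]' >/dev/null
python3 -m creep '[[[0,-0.09,-0.24,0.03,0,0],[0,-0.09,-0.24,0.03,0,0],[0,-0.09,-0.24,0.03,0,0],[0,-0.09,-0.24,0.03,0,0]]]'
python3 - <<'E'
from h import *
c=cap('wrist','w3.png')
for k,z in [('strip_center',.165),('stop',.042),('cheeks',.043),('follower_face',.0485),('rail_knob',.0915)]:
    for m in ctrl.mark_of('wrist',k)[:2]: print(k,round(m['conf'],2),np.round(m['pixel'],1),np.round(atz(c,m['pixel'],z),4)[:2])
b=c['frame'];cv2.imwrite('pics/w3c.png',cv2.resize(b[0:300,160:480],(640,600),interpolation=cv2.INTER_CUBIC))
E
```

```text
time_s: 9.67
ee_pos: [0.5245, 0.0639, 0.1525]
eef_rot: [-21.4, 90.0, 57.6]
ft_force: [0.5, 0.8, -0.7]
width: 0.15
strip_center 0.57 [320.8 288.4] [0.5247 0.072 ]
stop 0.76 [313.1 223. ] [0.5328 0.0862]
stop 0.74 [308.9 138.2] [0.5227 0.0195]
cheeks 0.62 [547.2 208.1] [0.3489 0.1088]
cheeks 0.56 [310.9 170.3] [0.526  0.0435]
follower_face 0.96 [311.3 140. ] [0.521  0.0205]
follower_face 0.93 [551.2 191.5] [0.3494 0.0933]
rail_knob 0.86 [3.111e+02 2.000e-01] [ 0.5046 -0.0572]
rail_knob 0.56 [593.3 121.7] [0.3531 0.0372]
```

View pics/w3c.png

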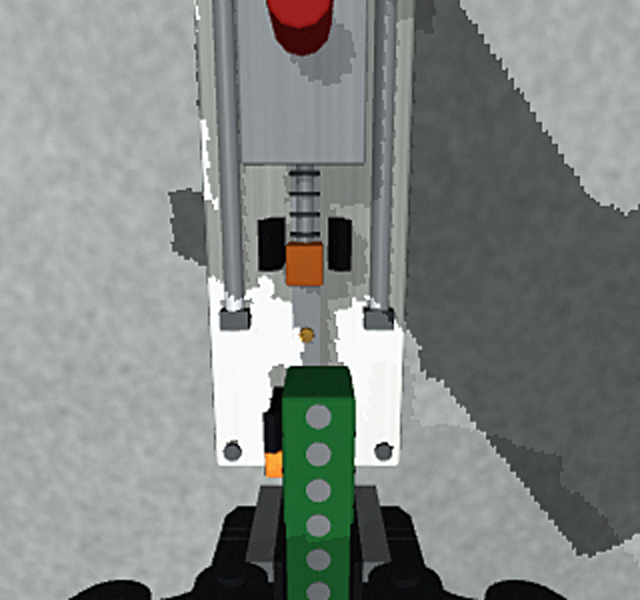

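The strip is held square, with the grip behind it. In the crop the jig lies nearly parallel: follower front (304,285), pin (306,335), strip far end (320,367..395). Fitting again, with the camera-to-tool bias taken from the gripped strip.

```bash
cat > fit2.py <<'E'
from h import *
from scipy.optimize import least_squares
c=cap('wrist'); s=ctrl.observe()
q=lambda x,y:np.array([x/2+160-.25,y/2-.25])
obs=[((.023,0,.061),q(304,286),1),((0,0,.032),q(306.5,335),1),((-.065,.042,.010),q(217.5,466),1),((-.065,-.042,.010),q(399,466),1),('L',q(242,163),1),('R',q(365.5,163),1)]
def w(p,j):
    a=p[2];return [p[0]+np.cos(a)*j[0]-np.sin(a)*j[1],p[1]+np.sin(a)*j[0]+np.cos(a)*j[1],j[2]]
def f(p):
    r=[]
    for j,o,k in obs:
        if j=='L': j=(.065-p[3],.020,.0675)
        if j=='R': j=(.065-p[3],-.020,.0675)
        r.append(k*(np.array(proj(c,w(p,j)))-o))
    return np.concatenate(r)
r=least_squares(f,[.524,.0445,-1.76,.002]);p=r.x
print(np.round(p,4),np.degrees(p[2]),'\n',np.round(r.fun,1))
M=R.from_euler('xyz',s['eef_rot'],degrees=True).as_matrix();print(np.round(M,3).tolist(),np.round(s['ee_pos'],4))
for px,y in ((319,400),(319,590)):
    P=atz(c,q(px,y),s['ee_pos'][2]+.0226); print('strip lat, along in tool',np.round(M.T@(P-s['ee_pos']),4))
P=atz(c,q(320,397),s['ee_pos'][2]+.0226); print('strip end top edge',np.round(M.T@(P-s['ee_pos']),4))
P=atz(c,q(320,367),s['ee_pos'][2]-.0034); print('strip end bottom edge',np.round(M.T@(P-s['ee_pos']),4))
a=p[2];J=np.array([[np.cos(a),np.sin(a)],[-np.sin(a),np.cos(a)]]);print('tcp in jig',J@(s['ee_pos'][:2]-p[:2]))
print('jaw',p[2]*180/np.pi+90,'tool y yaw',np.degrees(np.arctan2(M[1,1],M[0,1])))
E
python3 fit2.py
```

```text
[ 0.5247  0.0437 -1.7603  0.0023] -100.85903512252594 
 [ 0.4 -0.2 -0.   0.  -0.8  0.3  0.6  0.1 -0.5  0.1  0.3 -0. ]
[[0.0, -0.982, 0.19], [0.0, 0.19, 0.982], [-1.0, -0.0, 0.0]] [0.5247 0.064  0.1525]
strip lat, along in tool [-0.0226  0.0007 -0.0355]
strip lat, along in tool [-0.0226  0.0007  0.0049]
strip end top edge [-0.0226  0.0009 -0.036 ]
strip end bottom edge [ 0.0034  0.001  -0.0355]
tcp in jig [-0.01997276 -0.00385779]
jaw -10.859035122525952 tool y yaw 169.0513128994807
```

```bash
python3 -m creep '[[[0.8,-0.155,0,0.01,0,0],[1.7,-0.155,0,0.01,0,0],[2.5,-0.155,0,0.01,0,0],[3,-0.155,0,0.01,0,0],[3.22,-0.155,0,0.01,0,0]]]' >/dev/null
python3 -m creep '[[[0,0,0,0,0,0],[0,0,0,0,0,0],[0,0,0,0,0,0]]]'
python3 - <<'E'
from h import *
c=cap('wrist','w4.png')
b=c['frame'];cv2.imwrite('pics/w4c.png',cv2.resize(b[0:300,160:480],(640,600),interpolation=cv2.INTER_CUBIC))
E
```

```text
time_s: 10.68
ee_pos: [0.5302, 0.0629, 0.0569]
eef_rot: [-59.7, 89.9, 19.2]
ft_force: [-0.4, 1.4, -1.0]
width: 0.146
```

View pics/w4c.png

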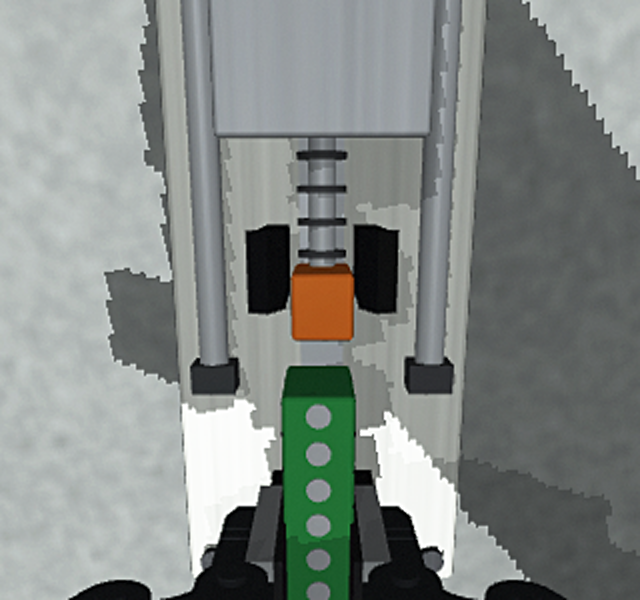

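Strip (centre col 319) is about 0.6 mm left of the follower (322), and the gap is about 6 mm. I'll correct that and approach slowly to feel the contact.

```bash
python3 -m creep '[[[0,0.02,-0.03,0,0,0],[0,0.02,-0.07,0,0,0],[0,0.02,-0.1,0,0,0],[0,0.02,-0.1,0,0,0]]]'
for i in 1 2 3 4 5; do python3 -m creep '[[[0,0,-0.03,0,0,0],[0,0,-0.05,0,0,0],[0,0,-0.05,0,0,0]]]' | grep -E 'pos|force'; done
```

```text
time_s: 11.07
ee_pos: [0.5282, 0.0596, 0.0562]
eef_rot: [-51.3, 90.0, 27.6]
ft_force: [-0.2, -0.7, -1.5]
width: 0.148
ee_pos: [0.5278, 0.0581, 0.0558]
ft_force: [0.9, -0.8, -0.2]
ee_pos: [0.5275, 0.0567, 0.0558]
ft_force: [-0.3, 0.4, -1.6]
ee_pos: [0.5275, 0.0557, 0.0558]
ft_force: [-0.9, 5.1, -1.5]
ee_pos: [0.5271, 0.054, 0.0558]
ft_force: [0.6, 5.1, -2.6]
ee_pos: [0.5269, 0.0525, 0.0558]
ft_force: [-0.3, 5.2, -2.1]
```

```bash
for i in 1 2 3; do python3 -m creep '[[[0,0,-0.05,0,0,0],[0,0,-0.1,0,0,0],[0,0,-0.15,0,0,0],[0,0,-0.2,0,0,0],[0,0,-0.25,0,0,0]]]' | grep -E 'pos|force'; done
python3 -m creep '[[[0,0,0,0,0,0],[0,0,0,0,0,0]]]'
python3 - <<'E'
from h import *
c=cap('wrist','w5.png')
b=c['frame'];cv2.imwrite('pics/w5c.png',cv2.resize(b[0:300,160:480],(640,600),interpolation=cv2.INTER_CUBIC))
E
```

```text
ee_pos: [0.5256, 0.0456, 0.0559]
ft_force: [-0.8, 8.1, -1.9]
ee_pos: [0.5244, 0.0387, 0.0559]
ft_force: [-1.3, 10.4, -1.6]
ee_pos: [0.5231, 0.0318, 0.056]
ft_force: [-0.7, 13.0, -1.9]
time_s: 13.73
ee_pos: [0.5231, 0.0318, 0.056]
eef_rot: [-28.0, 89.8, 50.9]
ft_force: [-1.0, 12.6, -2.4]
width: 0.145
```

View pics/w5c.png

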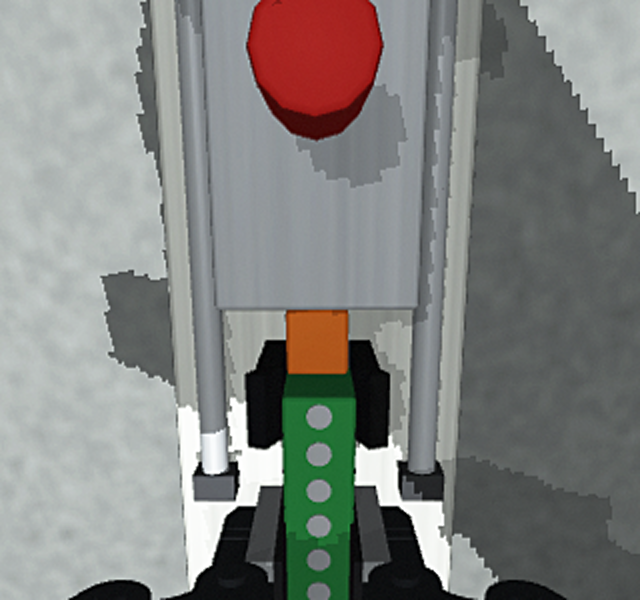

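Strip, follower and cheeks are all centred at column ≈318–319, and the follower is about 25 mm back (13 N). Lowering with the force watched.

```bash
python3 -m creep '[[[0,0,-0.03,0,0,0],[0.06,-0.005,-0.03,0,0,0],[0.12,-0.005,-0.03,0,0,0],[0.18,-0.005,-0.03,0,0,0],[0.24,-0.005,-0.03,0,0,0]]]' | grep -E 'pos|force|rot'
for i in 1 2 3 4; do python3 -m creep '[[[0.03,0,0,0,0,0],[0.07,0,0,0,0,0],[0.07,0,0,0,0,0]]]' | grep -E 'pos|force'; done
```

```text
ee_pos: [0.5256, 0.0316, 0.0501]
eef_rot: [-54.2, 89.6, 24.8]
ft_force: [2.8, 12.5, 3.6]
ee_pos: [0.5257, 0.0316, 0.0479]
ft_force: [2.5, 11.3, 1.4]
ee_pos: [0.525, 0.0315, 0.0459]
ft_force: [0.1, 12.9, 5.1]
ee_pos: [0.5248, 0.0314, 0.0436]
ft_force: [-0.7, 14.2, 3.4]
ee_pos: [0.5249, 0.0314, 0.0414]
ft_force: [1.2, 13.4, 2.8]
```

Run:
```python
from h import *
c=cap('wrist','w6.png')
s=ctrl.observe();print(np.round(s['ee_pos'],4),np.round(s['ft_force'],1),np.round(s['torque'],2));M=R.from_euler('xyz',s['eef_rot'],degrees=True).as_matrix();print(np.round(M,3).tolist(),np.degrees(np.arctan2(M[1,1],M[0,1])))
b=c['frame'];cv2.imwrite('pics/w6c.png',cv2.resize(b[0:300,160:480],(640,600),interpolation=cv2.INTER_CUBIC))
```

```text
[0.5248 0.0314 0.0414] [ 0.1 11.9  2.6] [ 4.55 -0.2   0.09]
[[0.005, -0.982, 0.191], [0.003, 0.191, 0.982], [-1.0, -0.004, 0.003]] 169.00705445687163
```

View pics/w6c.png

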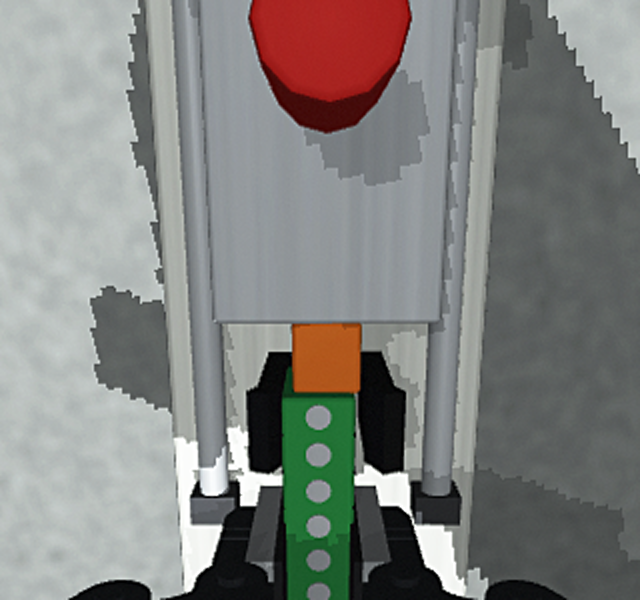

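The strip has drifted about 1.4 mm left in the channel (strip 318, follower 326, cheeks 325). I'll correct this before going on down.

```bash
python3 -m creep '[[[0,0.02,0,0,0,0],[0,0.045,0,0,0,0],[0,0.045,0,0,0,0]]]' | grep -E 'pos|force|rot'
for i in 1 2 3 4 ; do python3 -m creep '[[[0.02,0,0,0,0,0],[0.04,0,0,0,0,0],[0.04,0,0,0,0,0]]]' | grep -E 'pos|force'; done
```

```text
ee_pos: [0.5248, 0.032, 0.0416]
eef_rot: [-55.4, 89.5, 23.6]
ft_force: [5.0, 12.0, -1.6]
ee_pos: [0.5247, 0.0319, 0.0406]
ft_force: [2.8, 12.5, 2.7]
ee_pos: [0.5247, 0.0319, 0.0394]
ft_force: [1.9, 12.1, 3.2]
ee_pos: [0.5246, 0.0319, 0.0382]
ft_force: [2.2, 12.2, 3.4]
ee_pos: [0.5246, 0.0319, 0.037]
ft_force: [2.9, 13.4, 2.2]
```

```bash
cat > lat.py <<'E'
from h import *
import sys
c=cap('wrist',sys.argv[1]); img=cv2.cvtColor(c['frame'],cv2.COLOR_BGR2HSV)
g=cv2.inRange(img,np.array((45,80,40)),np.array((80,255,255)));o=cv2.inRange(img,np.array((5,150,80)),np.array((17,255,255)))
g[:,:290]=0;g[:,360:]=0
for n,m in(('g',g),('o',o)):
    for r in range(160,300,8):
        x=np.nonzero(m[r,280:360])[0]
        if len(x)>8: print(n,r,x.min()+280,x.max()+280,end='; ')
s=ctrl.observe();print('\n',np.round(s['ee_pos'],4),np.round(s['ft_force'],1),np.round(s['torque'],2),s['width']*85.4)
E
python3 lat.py w7.png
```

```text
g 200 301 337; g 208 301 337; g 216 301 336; g 224 301 336; g 232 301 336; g 240 301 336; g 248 302 336; g 256 302 336; g 264 303 334; g 272 303 334; g 280 303 334; g 288 303 334; g 296 303 334; o 168 305 339; o 176 305 339; o 184 305 339; o 192 305 339; 
 [0.5246 0.0319 0.037 ] [ 3.6 12.6  2.9] [ 4.29 -1.01  0.02] 12.941689340132227
```

```bash
for i in 1 2 3 4 5; do python3 -m creep '[[[0.02,0,0,0,0,0],[0.035,0,0,0,0,0],[0.035,0,0,0,0,0]]]' | grep -E 'pos|force'; done
```

```text
ee_pos: [0.5246, 0.0319, 0.036]
ft_force: [3.0, 12.0, 3.6]
ee_pos: [0.5246, 0.0319, 0.0349]
ft_force: [2.2, 13.0, 2.7]
ee_pos: [0.5246, 0.0319, 0.0339]
ft_force: [2.1, 12.1, 3.0]
ee_pos: [0.5246, 0.0319, 0.0328]
ft_force: [1.6, 12.5, 3.2]
ee_pos: [0.5247, 0.0319, 0.0322]
ft_force: [1.6, 12.4, 8.5]
```

```bash
for i in 1 2 3; do python3 -m creep '[[[0.01,0,0,0,0,0],[0.02,0,0,0,0,0],[0.02,0,0,0,0,0]]]' | grep -E 'pos|force'; done
```

```text
ee_pos: [0.5247, 0.0319, 0.0322]
ft_force: [-2.4, 12.5, 15.3]
ee_pos: [0.5247, 0.0319, 0.0321]
ft_force: [-3.7, 12.4, 20.9]
ee_pos: [0.5248, 0.0319, 0.0321]
ft_force: [-5.7, 12.9, 28.7]
```

```bash
python3 -m creep '[[[-0.02,0,0,0,0,0],[-0.04,0,0,0,0,0],[-0.04,0,0,0,0,0]]]' | grep -E 'pos|force'
for i in 1 2 3 4; do python3 -m creep '[[[0,0,0.015,0,0,0],[0,0,0.03,0,0,0],[0,0,0.03,0,0,0]]]' | grep -E 'pos|force'; done
```

```text
ee_pos: [0.5247, 0.0319, 0.0322]
ft_force: [-0.9, 13.4, 14.6]
ee_pos: [0.5247, 0.0321, 0.0322]
ft_force: [0.2, 8.1, 14.4]
ee_pos: [0.5249, 0.0328, 0.0322]
ft_force: [-1.0, 7.3, 14.6]
ee_pos: [0.525, 0.0336, 0.0321]
ft_force: [-0.5, 7.3, 14.3]
ee_pos: [0.5252, 0.0344, 0.0321]
ft_force: [-1.0, 6.8, 14.6]
```

```bash
for i in 1 2 3 4; do python3 -m creep '[[[0,0,0.015,0,0,0],[0,0,0.02,0,0,0],[0,0,0.02,0,0,0]]]' | grep -E 'pos|force'; done; python3 lat.py w8.png
```

```text
ee_pos: [0.5252, 0.0346, 0.0322]
ft_force: [0.5, 3.0, 15.7]
ee_pos: [0.5251, 0.0346, 0.0321]
ft_force: [1.4, -0.0, 15.6]
ee_pos: [0.5251, 0.0347, 0.0321]
ft_force: [2.4, -2.6, 14.8]
ee_pos: [0.5251, 0.0347, 0.0321]
ft_force: [4.2, -5.8, 14.7]
g 208 301 336; g 216 301 336; g 224 301 336; g 232 301 336; g 240 301 336; g 248 301 336; g 256 301 336; g 264 303 334; g 272 303 334; g 280 303 334; g 288 304 334; g 296 303 334; o 160 305 337; o 168 304 340; o 176 304 340; o 184 304 340; o 192 304 340; o 200 305 340; 
 [0.5251 0.0347 0.0321] [ 3.  -6.1 14.7] [-2.24 -0.96 -0.01] 12.850176539758094
```

```bash
python3 -m creep '[[[-0.01,0,-0.02,0,0,0],[-0.02,0,-0.04,0,0,0],[-0.02,0,-0.04,0,0,0]]]' | grep -E 'pos|force'
python3 -m creep '[[[0,0,0,0,0,0],[0,0,0,0,0,0],[0,0,0,0,0,0],[0,0,0,0,0,0]]]' 22 20
python3 -m creep '[[[-0.2,0,0,0,0,0],[-0.6,0,0,0,0,0],[-1.2,0,0,0,0,0],[-1.8,0,0,0,0,0],[-1.8,0,0,0,0,0]]]'
python3 - <<'E'
from h import *
c=cap('wrist','w9.png')
b=c['frame'];cv2.imwrite('pics/w9c.png',cv2.resize(b[0:400,160:480],(480,600),interpolation=cv2.INTER_CUBIC))
E
```

```text
ee_pos: [0.5251, 0.0346, 0.0322]
ft_force: [4.1, 0.3, 8.2]
time_s: 21.43
ee_pos: [0.5213, 0.0338, 0.0298]
eef_rot: [127.8, 89.9, -153.3]
ft_force: [0.1, 0.1, 0.1]
width: 0.257
time_s: 21.85
ee_pos: [0.5238, 0.0348, 0.0876]
eef_rot: [-64.8, 89.7, 14.2]
ft_force: [1.0, 0.1, -0.0]
width: 0.256
```

View pics/w9c.png

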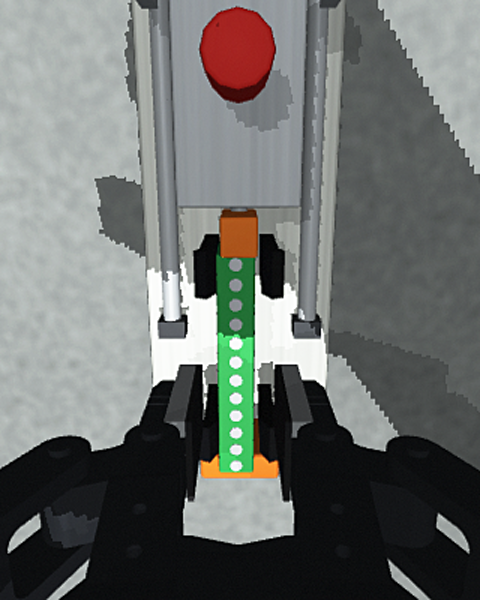

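The strip sits between stop (bottom, ≈(238,468)) and follower (238,235). I'll press it down with closed fingertips to confirm it is bedded.

```bash
python3 -m creep '[[[0,-0.04,0.2,0,0,0],[0,-0.04,0.2,0,0,0],[0,-0.04,0.2,0,0,0],[0.4,-0.04,0.2,0,0,0],[0.8,-0.04,0.2,0,0,0]]]' 0 20
for i in 1 2 3 4; do python3 -m creep '[[[0.03,0,0,0,0,0],[0.06,0,0,0,0,0],[0.06,0,0,0,0,0]]]' | grep -E 'pos|force'; done
```

```text
time_s: 22.32
ee_pos: [0.5244, 0.0401, 0.0598]
eef_rot: [-56.9, 90.0, 22.0]
ft_force: [-1.0, 0.4, -0.1]
width: -0.002
ee_pos: [0.5242, 0.0399, 0.0582]
ft_force: [0.8, 0.2, -0.2]
ee_pos: [0.5244, 0.04, 0.0568]
ft_force: [-0.3, -0.4, -0.3]
ee_pos: [0.5244, 0.04, 0.0549]
ft_force: [0.2, 0.9, 0.8]
ee_pos: [0.5249, 0.0399, 0.0547]
ft_force: [-6.3, -1.1, 19.1]
```

```bash
python3 -m creep '[[[-0.2,0,0,0,0,0],[-0.2,0,-0.8,0,0,0],[-0.1,0,-0.8,0,0,0],[-0.04,0,-0.8,0,0,0],[-0.04,0,-0.8,0,0,0]]]' | grep -E 'pos|force'
for i in 1 2 3; do python3 -m creep '[[[0.015,0,0,0,0,0],[0.025,0,0,0,0,0],[0.025,0,0,0,0,0]]]' | grep -E 'pos|force'; done
python3 -m creep '[[[-0.2,0,0,0,0,0],[-0.2,0,0.8,0,0,0],[-0.2,0,1.7,0,0,0],[-0.08,0,1.7,0,0,0],[-0.08,0,1.7,0,0,0]]]' | grep -E 'pos|force'
for i in 1 2 3; do python3 -m creep '[[[0.015,0,0,0,0,0],[0.025,0,0,0,0,0],[0.025,0,0,0,0,0]]]' | grep -E 'pos|force'; done
```

```text
ee_pos: [0.5192, 0.0155, 0.0548]
ft_force: [-2.8, -5.9, 12.3]
ee_pos: [0.5193, 0.0155, 0.0547]
ft_force: [-7.1, -6.7, 19.9]
ee_pos: [0.5194, 0.0155, 0.0546]
ft_force: [-9.5, -6.2, 27.1]
ee_pos: [0.5195, 0.0154, 0.0546]
ft_force: [-11.4, -6.0, 34.3]
ee_pos: [0.5314, 0.069, 0.0549]
ft_force: [1.5, 2.1, 4.0]
ee_pos: [0.5314, 0.0685, 0.0548]
ft_force: [-1.7, 7.9, 10.1]
ee_pos: [0.5315, 0.0685, 0.0548]
ft_force: [-3.6, 7.4, 16.3]
ee_pos: [0.5317, 0.0685, 0.0547]
ft_force: [-6.6, 6.8, 24.0]
```

```bash
python3 -m creep '[[[-0.5,0,0,0,0,0],[-1.3,0,0,0,0,0],[-2.2,0,0,0,0,0],[-3,0,0,0,0,0],[-3,0,0,0,0,0]]]' 40
python3 - <<'E'
from h import *
c=cap('wrist','w10.png')
for m in ctrl.mark_of('wrist','rail_knob')[:2]: print(round(m['conf'],2),np.round(m['pixel'],1),np.round(atz(c,m['pixel'],.0915),4)[:2])
print(go([.506,-.0572,.145],-10.9))
E
```

```text
time_s: 26.07
ee_pos: [0.532, 0.0674, 0.1467]
eef_rot: [-61.4, 89.6, 17.6]
ft_force: [0.4, 1.0, 1.0]
width: 0.466
0.68 [614.4 112.4] [0.3549 0.0363]
([-0.081, -0.015, -4.209], [-0.029, 0.014, 0.014])
```

```bash
python3 -m creep '[[[0,0,-1,0,0,0],[0,0,-2,0,0,0],[0,0,-3,0,0,0],[0,-0.01,-3.8,0,0,0],[0,-0.01,-4.2,0,0,0]]]' >/dev/null
python3 -m creep '[[[0,0,0,0,0,0],[0,0,0,0,0,0],[0,0,0,0,0,0]]]'
python3 - <<'E'
from h import *
c=cap('wrist','w11.png')
for k in ('rail_knob',):
  for m in ctrl.mark_of('wrist',k)[:2]: print(round(m['conf'],2),np.round(m['pixel'],1),np.round(atz(c,m['pixel'],.0915),4)[:2])
cv2.imwrite('pics/w11c.png',c['frame'][0:400,120:520])
E
```

```text
time_s: 26.83
ee_pos: [0.5056, -0.0569, 0.1415]
eef_rot: [109.3, 90.0, -171.7]
ft_force: [-0.4, 0.3, -0.8]
width: 0.468
0.56 [317.  219.1] [ 0.5057 -0.0587]
```

View pics/w11c.png

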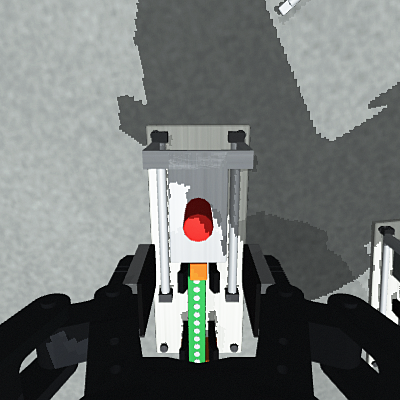

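Knob (197,220 in crop) is centred between the fingers. Descending and gripping it.

```bash
python3 -m creep '[[[0.8,0,0,0,0,0],[1.5,0,0,0,0,0],[1.9,0,0,0,0,0],[2.15,0,0,0,0,0],[2.15,0,0,0,0,0]]]'
python3 -m creep '[[[0,0,0,0,0,0],[0,0,0,0,0,0],[0,0,0,0,0,0],[0,0,0,0,0,0],[0,0,0,0,0,0]]]' 12 40
python3 -m creep '[[[0,0,0.03,0,0,0],[0,0,0.06,0,0,0],[0,0,0.1,0,0,0],[0,0,0.14,0,0,0],[0,0,0.18,0,0,0]]]'
```

```text
time_s: 27.35
ee_pos: [0.5048, -0.0568, 0.076]
eef_rot: [112.8, 89.8, -168.3]
ft_force: [0.5, 0.3, 0.4]
width: 0.465
time_s: 27.77
ee_pos: [0.5062, -0.0569, 0.0784]
eef_rot: [-60.5, 89.9, 18.4]
ft_force: [-0.3, 3.3, 4.0]
width: 0.194
time_s: 28.18
ee_pos: [0.507, -0.0527, 0.0784]
eef_rot: [-130.1, 89.9, -51.1]
ft_force: [-0.5, -3.8, 6.0]
width: 0.195
```

```bash
for i in 1 2; do python3 -m creep '[[[0,0,0.22,0,0,0],[0,0,0.44,0,0,0],[0,0,0.66,0,0,0],[0,0,0.88,0,0,0],[0,0,1.1,0,0,0]]]' | grep -E 'pos|force'; done
python3 -m creep '[[[0,0,0.1,0,0,0],[0,0,0.18,0,0,0],[0,0,0.22,0,0,0],[0,0,0.22,0,0,0]]]' | grep -E 'pos|force|wid'
```

```text
ee_pos: [0.5132, -0.0202, 0.0784]
ft_force: [-1.7, -5.1, 7.9]
ee_pos: [0.5194, 0.0121, 0.0784]
ft_force: [-2.3, -4.7, 8.0]
ee_pos: [0.5207, 0.0189, 0.0784]
ft_force: [-0.7, -2.6, 8.6]
width: 0.193
```

Now creep to the bumper.

```bash
for i in 1 2 3 4 5; do python3 -m creep '[[[0,0,0.03,0,0,0],[0,0,0.05,0,0,0],[0,0,0.05,0,0,0]]]' | grep -E 'pos|force'; done
```

```text
ee_pos: [0.5209, 0.0201, 0.0784]
ft_force: [-2.2, -3.3, 8.4]
ee_pos: [0.5212, 0.0215, 0.0784]
ft_force: [-2.2, -3.7, 8.8]
ee_pos: [0.5215, 0.023, 0.0784]
ft_force: [-1.7, -2.0, 8.1]
ee_pos: [0.5218, 0.0245, 0.0784]
ft_force: [-2.9, -3.2, 7.8]
ee_pos: [0.5221, 0.0259, 0.0784]
ft_force: [-2.4, -2.9, 8.6]
```

```bash
for i in 1 2 3; do python3 -m creep '[[[0,0,0.02,0,0,0],[0,0,0.03,0,0,0],[0,0,0.03,0,0,0]]]' | grep -E 'pos|force'; done
```

```text
ee_pos: [0.5222, 0.0268, 0.0784]
ft_force: [-1.2, -3.5, 8.0]
ee_pos: [0.5224, 0.0277, 0.0784]
ft_force: [-1.6, -3.8, 9.1]
ee_pos: [0.5225, 0.0286, 0.0784]
ft_force: [-2.3, -2.5, 7.8]
```

```bash
for i in 1 2 3 4; do python3 -m creep '[[[0,0,0.015,0,0,0],[0,0,0.025,0,0,0],[0,0,0.025,0,0,0]]]' | grep -E 'pos|force'; done
```

```text
ee_pos: [0.5227, 0.0292, 0.0784]
ft_force: [-2.9, -4.3, 9.4]
ee_pos: [0.5227, 0.0293, 0.0784]
ft_force: [-2.0, -7.2, 8.8]
ee_pos: [0.5226, 0.0293, 0.0783]
ft_force: [-0.8, -11.9, 8.4]
ee_pos: [0.5226, 0.0294, 0.0784]
ft_force: [0.3, -14.7, 8.6]
```

Bumper felt at y≈0.0293, as predicted. Easing off, then releasing.

```bash
python3 -m creep '[[[0,0,-0.03,0,0,0],[-0.02,0,-0.06,0,0,0],[-0.04,0,-0.06,0,0,0]]]' | grep -E 'pos|force'
python3 -m creep '[[[0,0,0,0,0,0],[0,0,0,0,0,0],[0,0,0,0,0,0],[0,0,0,0,0,0],[0,0,0,0,0,0]]]' 40
python3 -m creep '[[[-0.4,0,0,0,0,0],[-1,0,0,0,0,0],[-1.8,0,0,0,0,0],[-2.8,0,0,0,0,0],[-3.8,0,0,0,0,0]]]' | grep -E 'pos|force'
python3 -m creep '[[[-1,0,1,0,0,0],[-2,0,2,0,0,0],[-2,0,3,0,0,0],[-2,0,3.5,0,0,0],[-2,0,3.5,0,0,0]]]' | grep -E 'pos|force'
python3 - <<'E'
from h import *
w=cap('wrist');s=cap('scene','s1.png')
p=np.array([.5247,.0437]);a=-1.7603;J=np.array([[np.cos(a),np.sin(a)],[-np.sin(a),np.cos(a)]])
for n,c in(('wrist',w),('scene',s)):
  for m in ctrl.mark_of(n,'rail_knob')[:2]: print(n,round(m['conf'],2),np.round(m['pixel']),np.round(J@(atz(c,m['pixel'],.0915)[:2]-p),4))
b=cv2.resize(s['frame'][130:290,220:500],(700,400),interpolation=cv2.INTER_CUBIC)
cv2.imwrite('pics/fin.png',np.hstack([b[:,100:500],cv2.resize(w['frame'],(400,250))[:,:] if 0 else cv2.resize(w['frame'][0:400,120:520],(400,400))]))
E
```

```text
ee_pos: [0.5226, 0.0293, 0.0786]
ft_force: [5.4, -8.0, -9.1]
time_s: 33.02
ee_pos: [0.5228, 0.0307, 0.0788]
eef_rot: [-20.8, 90.0, 58.1]
ft_force: [0.2, -0.0, -0.7]
width: 0.471
ee_pos: [0.5222, 0.0304, 0.1937]
ft_force: [0.9, 0.7, 0.5]
ee_pos: [0.5433, 0.1363, 0.2527]
ft_force: [-0.7, -0.3, -0.7]
wrist 0.93 [528.  29.] [ 0.0325 -0.1715]
wrist 0.74 [319.  51.] [0.0156 0.0001]
scene 0.97 [319. 193.] [0.0107 0.0069]
scene 0.67 [345. 164.] [ 0.0123 -0.1381]
```

View pics/fin.png

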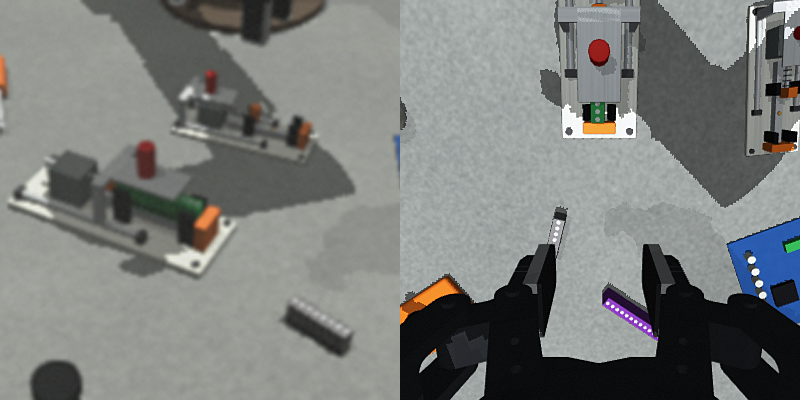

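```bash
python3 -c "
from plant import ctrl
print(ctrl.observe()['time_s']); print(ctrl.finish_job())"
```

```text
34.05
the job is handed in; nothing more can be done
None
```

I loaded the green strip into the large jig, slid the rail home by its red knob, and handed the job in at 34 s. The strip's end pushed the follower back about 25 mm, then I lowered it behind the stop and eased it onto the stop. I drew the rail in slowly until it just met the bumper.

**Last checks**
- **Strip seating:** fingertip presses at the middle and near both ends found its top at 54.7 ± 0.1 mm, so it is flat on a bed about 28.7 mm high. It stayed between the stop and the follower after I let go.
- **Rail:** the bumper was felt within 1 mm of where I predicted. The most force I pushed with was about 15 N, and I eased off before letting go. Afterwards the wrist camera put the knob at jig x = 15.6 mm (home is 15), sideways 0.1 mm. The scene camera gave x = 10.7 mm and 7 mm off to the side, which I took as detection error.
- **Other things:** I never touched any of them, and the grey and purple strips were in place in the last picture.

**What did not go cleanly**
- **Press force:** I meant to stay at 10 to 15 N. Bedding reached about 29 N, and the checking presses reached 19 N at the middle, 34 N near the follower end and 24 N near the stop end. The 34 N press also pushed sideways with about 11 N, so with the 25 N spring the total may have come near or even passed the 65 N limit. I saw no crack afterwards, but the rail now covers most of the strip.
- **Sideways position:** the strip drifted about 1.3 mm off the channel centre while going down, and only part of that was corrected. It is still inside the 17 mm channel.
- **Seat pin:** I judged it flush only from the stiff contact and the strip's height; I did not see it.

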